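# Set out the bench for a soil test

### The job

Set out the bench for the next soil test: stand the conical flask centred on the plate of the magnetic stirrer, the aluminium sample tin centred on the pan of the balance, the amber reagent bottle in the middle of the yellow spill tray, and the capped sample tube down in the hole of the green tube stand. Keep all four upright, set the two glass vessels down without dropping them, let go of everything, and leave the measuring cylinder and the beaker standing where they are.

Things in the scene. Friction and masses are not known exactly. Their poses are not given: they have to be found in the camera images.
- flask: Loose conical (Erlenmeyer) flask of clear glass with a blue stopper fixed in its neck, standing upright, about 120 g. Base 67 mm across, tapering from there to the neck at height 72 mm; straight neck 27 mm in diameter from height 76 to 101 mm; a thin lip at 101 to 104 mm; blue stopper head 29 mm in diameter from 104 to 122 mm (top). Grip the neck or stopper from above. Origin: centre of the underside; z up along its axis. It belongs on the stirrer.
- tin: Loose round aluminium sample tin with its lid fixed on, about 60 g, standing upright: body 50 mm in diameter, lid 52 mm in diameter from height 30 mm to the top at 40 mm, a dark ring on the lid. Grip it across its diameter from above. Origin: centre of the underside; z up. It belongs on the balance.
- reagent: Loose small amber glass reagent bottle with a red screw cap fixed on, about 200 g, upright: square body 52 x 52 mm up to height 70 mm, sloping shoulder, neck 28 mm in diameter at 82 mm, round red cap 34 mm in diameter from height 86 to 110 mm (top). Grip the cap from above. Origin: centre of the underside; z up; x and y square to the body's sides. It belongs in the yellow tray.
- tube: Loose white plastic sample tube with an orange screw cap fixed on, about 60 g, standing upright on its flat foot: tube 29.4 mm in diameter, cap 35 mm in diameter from height 102 to 116 mm (top). Grip the tube below the cap, or the cap, from above. Origin: centre of the underside; z up. It belongs in the hole of the green stand.
- stirrer: Fixed compact magnetic stirrer, the holder of the flask: white case with a blue band, a black knob and a display on its front, and a round flat white ceramic plate 104 mm in diameter on top. Origin: on the bench directly below the centre of the plate; z up, x away from the front panel. The plate's upper face is 60 mm above the origin. The case is 120 mm wide (y) and reaches from x = -87 (knob to -99) to +63 mm, its top at 50 mm.
- balance: Fixed small electronic balance, the holder of the tin: grey case with a black front panel bearing a green display and four small keys, and a round flat steel pan 100 mm in diameter. Origin: on the bench directly below the centre of the pan; z up, x away from the front panel. The pan's upper face is 55 mm above the origin. The case is 125 mm wide (y) and reaches from x = -100 to +65 mm, its top at 44 mm at most.
- tray: Fixed shallow square yellow plastic spill tray, the holder of the reagent bottle: 110 x 110 mm outside (118 over its lip), 22 mm high, walls 4 mm. Its flat inner floor, 102 x 102 mm, is 4 mm above the origin. Origin: centre of the underside; z up; x and y square to the sides.
- stand: Fixed green plastic tube stand, the holder of the tube: block 80 x 80 x 45 mm high (foot 92 x 92 mm) with one upright round hole 38 mm in diameter in the middle of its top, with a 4 mm bevel round the mouth. The hole is 30 mm deep: its flat floor is 15 mm above the origin. Origin: centre of the underside; z up along the hole.
- cylinder: Bystander: slender clear glass measuring cylinder 25 mm in diameter, 148 mm tall with its blue stopper, on a blue hexagonal foot 58 mm over its corners. Loose and easily knocked over; leave it standing where it is. Origin: centre of the underside; z up.
- beaker: Bystander: empty open clear glass beaker 52 mm in diameter, 70 mm tall. Loose; leave it standing where it is. Origin: centre of the underside; z up.
Not all that is in view belongs to the job. What is shaped like the tin but blue is not meant.

How it is judged:
By the outcome, as a careful person would: the job done as asked, in the order asked, and still so for the second after the job is handed in, with the robot touching nothing.
It also fails if it takes over 99 s, if anything falls off the work surface, if the arm or the gripper's body presses on something with over 40 N, if the wrist force passes 120 N, or if a joint passes its speed limit or range.

### The arm

A 6-joint arm with a two-finger parallel gripper is mounted at the origin on the work surface. World frame = base frame: x ahead of the robot, y to its left, z up, the work surface at z = 0. Lengths are in m, angles in rad, forces in N, time in s.
With the tool pointing down it reaches from about 0.3 to 0.775 m from the base axis. Payload 14.6 kg.
Tool frame: the origin (TCP) lies at the very end of the fingers, on their centre line; the grasp point (between the pads) lies 19 mm behind it (ctrl.hold_point_z is the z of the grasp point in the tool frame, in m); z points along the fingers, y is the direction in which the jaws open and shut (so a half turn about z gives the same grasp; the last joint's range is limited). The gripper opens to 94 mm and grips with 3 to 60 N. Pads are 16 mm wide; open, the fingers measure 119 mm over their backs; the gripper's body (75 mm by 177 mm) begins 78 mm behind the grasp point.
Start: joints at [-0.067, 0.3, 1.521, -0, 1.321, -0.067], TCP at [0.55, -0, 0.205] pointing down, gripper open.
Joint ranges: [-3.03, 3.03], [-0.79, 2.21], [0.23, 2.52], [-1.04, 4.18], [0, 3.07], [-2.55, 2.55]. Speed limits (rad/s): [2.22, 2.22, 2.57, 3.14, 3.14, 3.14].

### API

Orientations are given as [roll, pitch, yaw] about the fixed x, y, z axes, in that order (R = Rz(yaw) Ry(pitch) Rx(roll)).
In Python, from station import ctrl, cams, hand_in gives the robot as it stands.
- The arm moves only by the tool servo_tool, never from a script. Its argument "rows" is a list of rows, each a list of 7 numbers: the shift along the world's x, y, z in m, then the turn, a rotation vector about the world's x, y, z in rad, then the gripper command: -1 is shut, 1 is fully open, values between are in proportion. A call has exactly 8 rows; each row is the pose to reach, as a shift and turn from the pose measured when the call began; what a row does not reach only later rows make up. A row lasts 1/12 s, in which the tool goes at most 41.7 mm and 7.16 degrees, less where a joint would pass 70% of its speed; a pose out of reach is approached as far as the arm can. A call with a gripper value outside its range is refused whole. The fingers move at their own pace and stop on an object; "newtons" is the grip in N (left out, the last holds). Time passes only in rows, so rows that repeat a pose let the fingers close, or fill a call up. It gives the time, the measured TCP pose, the force and the opening at its end, in the units of the state.
- ctrl.get_obs(): the state, without advancing time (a new reading comes with each control period).
- cams.camera(name): name is "scene" or "side" or "wrist"; returns a dict with "image" (384x512x3 uint8, red, green, blue), "depth" (384x512 float32, m along the optical axis (not along the pixel's ray), 0 where there is no reading), "fx", "fy", "cx", "cy" (pixels), "rvec" (rotation vector, rad) and "tvec" (3), from world to camera coordinates, as OpenCV has them; the wrist camera has in their place "hand_eye" (4x4, takes a point from camera to tool coordinates, whose origin is the TCP and whose axes are the flange's). Camera axes: x right, y down, z forward; pixel columns grow to the right and rows downward; lengths in m; the calibration is good to about 2 mm. A picture is of the moment at which its call begins: read the wrist's pose just before it.
- hand_in(): hands the job in, once; it reports no verdict.
Trained networks look in a picture, given as the dict that the camera call returned (one of the last four; its "shot" number tells which), for a name from the list of things; names that differ only in an ending like _2 or _b are one class to them, and where a whole thing is asked for, a point or a joint stands for the part that bears it (a point fixed in the world has none). Each returns a list of dicts, best first, with "p" (0 to 1); they miss things now and then, are a little off and sometimes report something else, mostly with a low value. They report only what shows in the picture. A call takes as long as a camera call. They do not tell look-alikes from the thing itself.
- cams.spot_in(picture, name): "box" ([left, top, right, bottom] as shares, 0 to 1, of the picture: columns of its width, rows of its height, round what is visible of it).
- cams.place_of(picture, name): "at" ([column, row] as shares, 0 to 1, of the picture: columns of its width, rows of its height: a listed point, or the origin of a listed thing).
The state is a dict: "time_s": time; "qpos": joint angles; "joint_vel": joint speeds; "tau": joint torques, N m; "ee_pos": TCP position; "eef_rot": TCP orientation; "force": force on the tool from outside, world axes, zero at the start; "moment": the same for the moment, N m; "grip_width": finger opening in m.
Only numpy, scipy, OpenCV 4.12 (cv2) and the standard library are available. Lean on these libraries where they do the work, as an engineer would, in place of code of your own. Each camera call takes 0.05 s, during which the arm holds its last target.

## Working session

There is one attempt and no reset: what is moved stays moved. The work goes in short steps, Python scripts to look and compute and a tool call to move; the robot and the scene stay as the last step left them, time stands still between calls to the robot, and variables do not carry over. Pictures are saved under pics/ and viewed, and the job is handed in when it is done.

Besides the shell and the picture viewer there is one more tool, called as name([rows], argument=value, ...), one row to a line, values as JSON. servo_tool: Moves the arm, as the interface text tells. Its arguments: {"type":"object","properties":{"rows":{"type":"array"},"newtons":{"type":"number"}},"required":["rows"]}

```bash
ls; mkdir -p pics
cat > h.py <<'E'
import numpy as np, cv2
from station import ctrl, cams, hand_in
def save(c,n,s=1.5): cv2.imwrite('pics/'+n+'.png',cv2.resize(c['image'][:,:,::-1],None,fx=s,fy=s))
def world(c,u,v,z=None,d=None):
    R,_=cv2.Rodrigues(np.array(c['rvec'],float)); t=np.array(c['tvec'],float).ravel()
    ray=np.array([(u-c['cx'])/c['fx'],(v-c['cy'])/c['fy'],1.0])
    o=-R.T@t; r=R.T@ray
    if z is not None: return o+r*(z-o[2])/r[2]
    if d is None: d=c['depth'][int(v),int(u)]
    return o+r*d
E
python3 - <<'E'
from h import *
s=ctrl.get_obs(); print({k:np.round(v,3).tolist() for k,v in s.items()}, ctrl.hold_point_z)
for n in ['scene','side']:
    c=cams.camera(n); save(c,n+'0')
    for t in ['flask','tin','reagent','tube','stirrer','balance','tray','stand','cylinder','beaker']:
        for r in cams.place_of(c,t)[:3]:
            u,v=r['at'][0]*512,r['at'][1]*384
            print(n,t,round(r['p'],2),round(u),round(v),np.round(world(c,u,v,z=0),3))
E
```

```text
pics
{'time_s': 0.0, 'qpos': [-0.067, 0.301, 1.522, -0.0, 1.321, -0.067], 'joint_vel': [-0.001, 0.001, 0.0, -0.001, -0.0, -0.001], 'tau': [-0.002, -53.181, -35.274, 0.071, 0.024, -0.0], 'ee_pos': [0.55, 0.0, 0.205], 'eef_rot': [-3.14, -0.0, 1.571], 'force': [0.411, 0.093, 1.531], 'moment': [0.033, 0.006, -0.031], 'grip_width': 0.094} -0.0188
scene flask 0.66 213 194 [ 0.432 -0.074  0.   ]
scene tin 0.82 273 181 [0.437 0.085 0.   ]
scene tin 0.71 235 168 [0.35  0.011 0.   ]
scene reagent 0.67 337 159 [0.409 0.288 0.   ]
scene tube 0.89 120 204 [ 0.386 -0.295  0.   ]
scene tube 0.28 234 260 [ 0.642 -0.09   0.   ]
scene stirrer 0.87 124 281 [ 0.617 -0.309  0.   ]
scene balance 0.58 231 261 [ 0.644 -0.096  0.   ]
scene tray 0.76 318 239 [0.651 0.102 0.   ]
scene stand 0.84 395 208 [0.627 0.322 0.   ]
scene cylinder 0.83 319 182 [0.48  0.195 0.   ]
scene cylinder 0.57 318 235 [0.643 0.108 0.   ]
scene beaker 0.58 171 217 [ 0.472 -0.188  0.   ]
side flask 0.67 231 243 [ 0.421 -0.083 -0.   ]
side tin 0.83 221 188 [0.435 0.07  0.   ]
side tin 0.73 184 215 [ 0.342  0.015 -0.   ]
side tin 0.46 275 112 [0.637 0.312 0.   ]
side reagent 0.85 190 129 [0.404 0.297 0.   ]
side reagent 0.53 234 241 [ 0.428 -0.081  0.   ]
side tube 0.7 244 343 [ 0.392 -0.291  0.   ]
side tube 0.64 218 187 [0.429 0.075 0.   ]
side stirrer 0.8 373 321 [ 0.618 -0.313  0.   ]
side balance 0.97 332 225 [ 0.631 -0.094  0.   ]
side tray 0.97 309 164 [0.652 0.094 0.   ]
side stand 0.94 273 109 [0.634 0.324 0.   ]
side cylinder 0.95 230 150 [0.484 0.193 0.   ]
side cylinder 0.61 276 282 [ 0.479 -0.194  0.   ]
side cylinder 0.55 376 322 [ 0.622 -0.316  0.   ]
side beaker 0.9 275 282 [ 0.478 -0.192  0.   ]
side beaker 0.6 248 343 [ 0.399 -0.293  0.   ]
```

View pics/scene0.png

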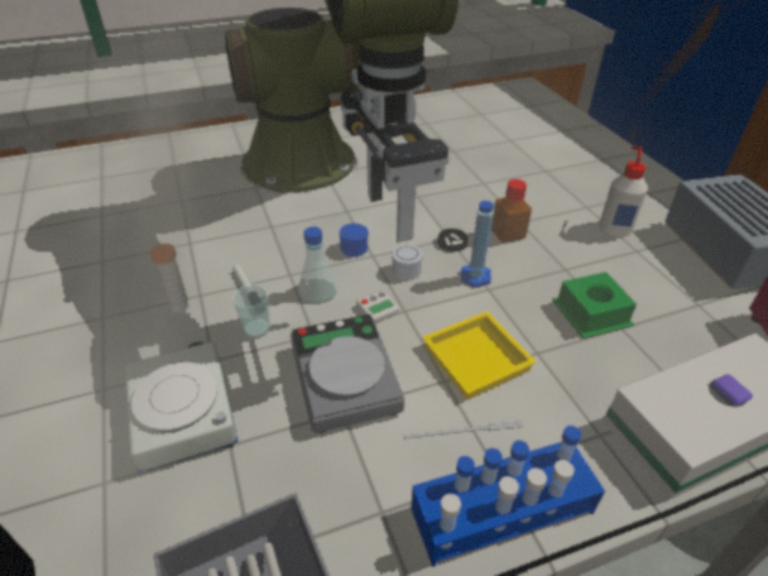

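View pics/side0.png

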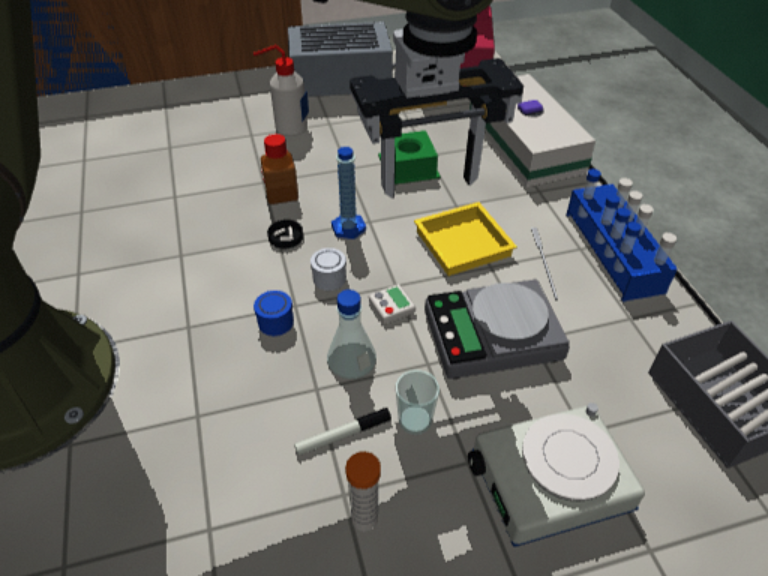

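The scene view (1.5x pixels) shows the flask at (316,265), aluminium tin (406,260), reagent (512,210) and tube (170,278). The cylinder is at (480,245) and the beaker at (253,310).

Possible mix-ups:
- **Tin:** the blue tin at (353,238) is the look-alike, and the black ring object at (452,239) is not the tin. I choose the grey one at (406,260).
- **Tube:** the blue rack tubes at (500,490) could be mistaken for it. I choose the orange-capped one at (165,255).
- **Reagent:** the white wash bottle at (625,200) has a red cap. I choose the amber one.
- **Flask:** the beaker and cylinder are also clear glass. I choose the conical one with the blue stopper.

```bash
cat > m.py <<'E'
from h import *
from scipy.optimize import least_squares
def cloud(c):
    R,_=cv2.Rodrigues(np.array(c['rvec'],float)); t=np.array(c['tvec'],float).ravel()
    v,u=np.mgrid[0:384,0:512]; d=c['depth']
    P=np.stack([(u-c['cx'])/c['fx']*d,(v-c['cy'])/c['fy']*d,d],-1)
    return (P-t)@R, d>0
E
python3 - <<'E'
from m import *
A={}
for n in ['scene','side']:
    c=cams.camera(n); P,ok=cloud(c); A[n]=(P,ok,c)
# top-band of each thing: centre as mean/minmax and circle fit
L=dict(flask=(.427,-.08,.104,.13,.03,.0145),tin=(.436,.077,.03,.05,.045,.026),reagent=(.406,.292,.086,.12,.035,.017),tube=(.39,-.293,.102,.125,.035,.0175),
 stirrer=(.617,-.311,.055,.066,.07,.052),balance=(.635,-.095,.051,.060,.07,.05),cyl=(.482,.194,.05,.16,.04,.0125),beaker=(.475,-.19,.02,.08,.05,.026),tray=(.651,.098,.015,.03,.075,0),stand=(.63,.323,.04,.05,.065,0))
for k,(x,y,z0,z1,r,rad) in L.items():
  for n,(P,ok,c) in A.items():
    m=ok&(np.hypot(P[...,0]-x,P[...,1]-y)<r)&(P[...,2]>z0)&(P[...,2]<z1)
    q=P[m]
    if len(q)<5: print(k,n,len(q)); continue
    lo=q.min(0);hi=q.max(0)
    rr=cv2.minAreaRect((q[:,:2]*1000).astype(np.float32))
    (ex,ey),er=cv2.minEnclosingCircle((q[:,:2]*1000).astype(np.float32))
    print(k,n,len(q),'mid',np.round((lo+hi)/2*1000,1)[:2],'size',np.round((hi-lo)*1000,0)[:2],'z',np.round(np.percentile(q[:,2],[5,50,95])*1000,1),'rect',np.round(rr[0],1),np.round(rr[1],0),round(rr[2],1),'circ',round(ex,1),round(ey,1),round(er,1))
for n,(P,ok,c) in A.items():
  cv2.imwrite('pics/crop_%s.png'%n, cv2.resize(c['image'][120:250,80:380,::-1] if n=='scene' else c['image'][70:370,140:330,::-1],None,fx=2.5 if n=='scene' else 1.9,fy=2.5 if n=='scene' else 1.9,interpolation=cv2.INTER_CUBIC))
E
```

```text
flask scene 146 mid [428.6 -76.8] size [32. 28.] z [105.3 119.9 122.8] rect [428.4 -77.5] [28. 26.] 51.2 circ 428.6 -77.7 16.1
flask side 231 mid [426.9 -78.6] size [28. 28.] z [106.2 120.5 122.7] rect [427.6 -79.1] [28. 28.] 77.2 circ 427.6 -78.4 15.1
tin scene 256 mid [431.5  79.5] size [53. 52.] z [33.4 39.7 41.8] rect [433.1  79.1] [50. 51.] 69.0 circ 431.8 79.1 27.8
tin side 371 mid [432.   78.4] size [52. 53.] z [32.6 39.  41.1] rect [431.8  78.3] [51. 52.] 13.8 circ 432.4 78.2 27.3
reagent scene 169 mid [397.9 296. ] size [35. 32.] z [ 88.  105.1 110.7] rect [397.5 296.7] [32. 35.] 81.2 circ 397.7 297.4 18.5
reagent side 201 mid [398.1 294.7] size [34. 34.] z [ 88.  105.7 109.9] rect [398.8 295.5] [33. 33.] 30.8 circ 398.7 295.5 17.9
tube scene 191 mid [ 389.7 -294.7] size [36. 34.] z [104.4 114.9 117. ] rect [ 390.1 -295.3] [34. 33.] 45.4 circ 389.7 -294.9 18.1
tube side 475 mid [ 388.9 -296.2] size [34. 34.] z [106.2 115.1 116.9] rect [ 388.9 -296.3] [34. 34.] 3.2 circ 388.9 -296.4 17.9
stirrer scene 2007 mid [ 617.9 -311. ] size [108. 104.] z [57.9 59.7 61.3] rect [ 616.8 -
[... 741 characters left out ...]
[26.1 53.1 69.7] rect [ 480.3 -189.1] [50. 52.] 78.6 circ 480.4 -188.9 26.5
beaker side 857 mid [ 481.  -190.3] size [51. 52.] z [23.9 51.2 69.7] rect [ 480.8 -190.1] [52. 49.] 71.7 circ 480.5 -190.0 26.2
tray scene 722 mid [650.8 100.4] size [130. 129.] z [16.5 21.3 23.2] rect [651.1 100.9] [120. 120.] 7.9 circ 651.0 97.9 74.8
tray side 567 mid [651.5  99.7] size [128. 128.] z [16.2 20.6 22.8] rect [651.8  99.5] [120. 121.] 7.1 circ 651.0 98.0 74.9
stand scene 747 mid [628.4 317.6] size [85. 84.] z [41.3 44.4 46.2] rect [628.5 317.6] [82. 83.] 88.2 circ 629.5 317.4 55.9
stand side 369 mid [632.6 314.5] size [76. 84.] z [40.6 43.6 45.9] rect [632.8 315.1] [84. 73.] 87.2 circ 631.9 313.4 52.8
```

View crops.

View pics/crop_scene.png

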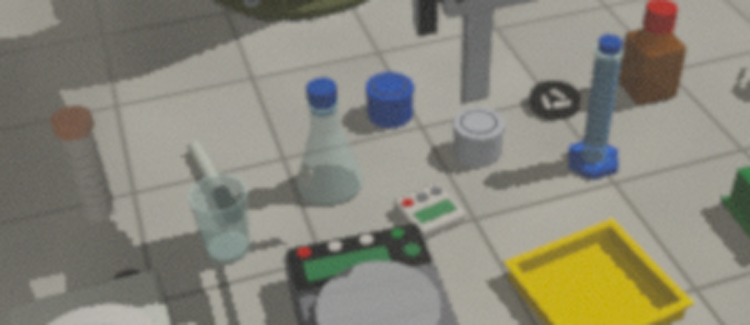

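Run:
```python
from m import *
for n in ['scene','side']:
    c=cams.camera(n); P,ok=cloud(c)
    m=ok&(np.hypot(P[...,0]-.618,P[...,1]+.311)<.0555)&(abs(P[...,2]-.0597)<.004)
    q=P[m][:,:2]; print(n,'plate mean',q.mean(0).round(4), [x for x in np.round((q.min(0)+q.max(0))/2,4)])
    # hole: points well below top inside block
    m=ok&(np.hypot(P[...,0]-.629,P[...,1]-.317)<.03)
    top=m&(P[...,2]>.0425); q=P[top][:,:2]
    f=lambda p: -np.sum(np.hypot(*(q-p).T)<.0215)
    g=[(f((x,y)),x,y) for x in np.arange(.618,.640,.001) for y in np.arange(.306,.328,.001)]
    b=max(a[0] for a in g); s=np.array([a[1:] for a in g if a[0]>=b-1]); print('hole',s.mean(0).round(4),b,len(q))
    # reagent body
    m=ok&(np.hypot(P[...,0]-.398,P[...,1]-.2955)<.05)&(P[...,2]>.015)&(P[...,2]<.07)
    print('reag',cv2.minAreaRect((P[m][:,:2]*1000).astype(np.float32)))
print(ctrl.get_obs()['time_s'])
```

```text
scene plate mean [ 0.6201 -0.3116] [np.float64(0.6167), np.float64(-0.311)]
hole [0.63   0.3157] -16 188
reag ((399.670654296875, 297.3442687988281), (52.92844772338867, 53.03007125854492), 87.927734375)
side plate mean [ 0.6161 -0.3144] [np.float64(0.6166), np.float64(-0.3124)]
hole [0.628 0.315] -3 89
reag ((397.5212707519531, 293.9122619628906), (52.54590606689453, 52.848453521728516), 88.99361419677734)
1.3
```

The crop confirms the choices: clear conical flask with blue stopper at (322,140), grey tin at (478,137) with the blue look-alike left of it at (390,100). I'm starting with the flask.

servo_tool([
  [-0.04,-0.026,0,0,0,0,1],
  [-0.08,-0.052,0,0,0,0,1],
  [-0.122,-0.078,0,0,0,0,1],
  [-0.122,-0.078,0,0,0,0,1],
  [-0.122,-0.078,-0.03,0,0,0,1],
  [-0.122,-0.078,-0.07,0,0,0,1],
  [-0.122,-0.078,-0.105,0,0,0,1],
  [-0.122,-0.078,-0.105,0,0,0,1],
], newtons=20)

```text
time_s: 1.97
ee_pos: [0.425, -0.0773, 0.0956]
eef_rot: [-3.133, -0.002, 1.57]
force: [-0.6, 0.6, -1.5]
grip_width: 0.094
```

servo_tool([
  [0.003,-0.001,-0.012,0,0,0,1],
  [0.003,-0.001,-0.023,0,0,0,1],
  [0.003,-0.001,-0.023,0,0,0,1],
  [0.003,-0.001,-0.023,0,0,0,-1],
  [0.003,-0.001,-0.023,0,0,0,-1],
  [0.003,-0.001,-0.023,0,0,0,-1],
  [0.003,-0.001,-0.023,0,0,0,-1],
  [0.003,-0.001,-0.023,0,0,0,-1],
], newtons=15)

```text
time_s: 2.63
ee_pos: [0.4282, -0.0784, 0.0732]
eef_rot: [-3.134, -0.002, 1.571]
force: [0.2, -0.3, 0.1]
grip_width: 0.0641
```

servo_tool([
  [0,0,0,0,0,0,-1],
  [0,0,0,0,0,0,-1],
  [0,0,0,0,0,0,-1],
  [0,0,0,0,0,0,-1],
  [0,0,0.01,0,0,0,-1],
  [0,0,0.03,0,0,0,-1],
  [0,0,0.06,0,0,0,-1],
  [0,0,0.06,0,0,0,-1],
])

```text
time_s: 3.3
ee_pos: [0.4301, -0.0789, 0.1381]
eef_rot: [-3.141, -0.0, 1.571]
force: [0.2, 0.2, 0.4]
grip_width: 0.0287
```

Run:
```python
from m import *
c=cams.camera('side'); cv2.imwrite('pics/g1.png',cv2.resize(c['image'][100:330,140:400,::-1],None,fx=2.5,fy=2.5))
s=ctrl.get_obs();print(s['ee_pos'],s['grip_width'],s['force'])
```

```text
[ 0.42944935 -0.07868144  0.13583261] 0.02903658880921569 [ 0.00952896  0.42343196 -1.91814464]
```

View pics/g1.png

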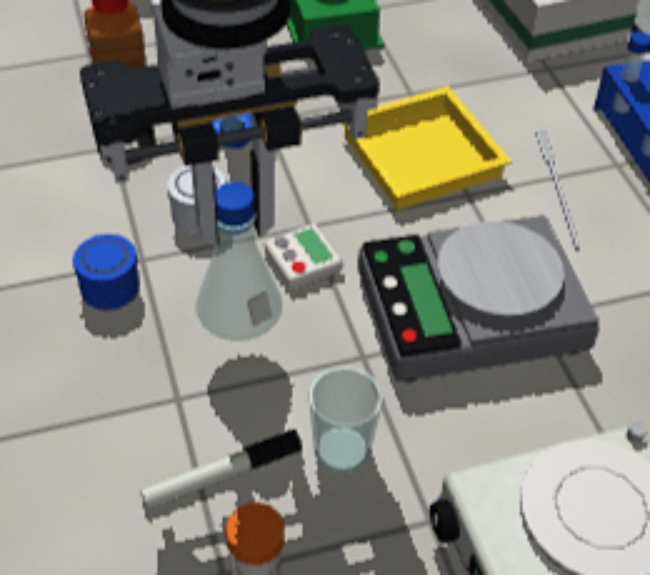

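The flask is held upright at (237,270) in the crop and is clear of the bench.

servo_tool([
  [0,0,0.035,0,0,0,-1],
  [0.02,-0.025,0.054,0,0,0,-1],
  [0.045,-0.056,0.054,0,0,0,-1],
  [0.07,-0.087,0.054,0,0,0,-1],
  [0.095,-0.118,0.054,0,0,0,-1],
  [0.12,-0.149,0.054,0,0,0,-1],
  [0.14,-0.174,0.054,0,0,0,-1],
  [0.14,-0.174,0.054,0,0,0,-1],
])

```text
time_s: 4.02
ee_pos: [0.5707, -0.2563, 0.1872]
eef_rot: [-3.137, -0.001, 1.568]
force: [0.4, 0.6, -1.7]
grip_width: 0.0286
```

Run:
```python
from m import *
s=ctrl.get_obs();print(s['ee_pos'],s['eef_rot'],s['grip_width'])
```

```text
[ 0.57068216 -0.25632077  0.18720049] [-3.13654475e+00 -1.42509171e-03  1.56806087e+00] 0.028618039324656567
```

servo_tool([
  [0.015,-0.018,0,0,0,0,-1],
  [0.03,-0.036,0,0,0,0,-1],
  [0.0463,-0.0552,0,0,0,0,-1],
  [0.0463,-0.0552,-0.01,0,0,0,-1],
  [0.0463,-0.0552,-0.025,0,0,0,-1],
  [0.0463,-0.0552,-0.04,0,0,0,-1],
  [0.0463,-0.0552,-0.04,0,0,0,-1],
  [0.0463,-0.0552,-0.04,0,0,0,-1],
])

```text
time_s: 4.68
ee_pos: [0.6163, -0.3108, 0.146]
eef_rot: [-3.135, -0.003, 1.568]
force: [0.1, -0.5, -0.5]
grip_width: 0.0287
```

Run:
```python
from m import *
s=ctrl.get_obs();print(s['ee_pos'],s['eef_rot'],s['force'])
e=s['ee_pos']
for n in ['scene','side']:
    c=cams.camera(n); P,ok=cloud(c)
    m=ok&(np.hypot(P[...,0]-e[0],P[...,1]-e[1])<.05)&(P[...,2]<.13)&(P[...,2]>.07)
    q=P[m]; 
    for z0,z1 in ((.064,.085),(.085,.1),(.1,.12)):
        w=q[(q[:,2]>z0)&(q[:,2]<z1)]
        print(n,z0,len(w),(w.min(0)).round(4),w.max(0).round(4))
    cv2.imwrite('pics/p1%s.png'%n,cv2.resize(c['image'][150:340,40:300,::-1] if n=='scene' else c['image'][150:370,250:480,::-1],None,fx=2.5,fy=2.5))
```

```text
[ 0.61632123 -0.31077707  0.1460052 ] [-3.13453138e+00 -2.64419470e-03  1.56823189e+00] [ 0.07758981 -0.45725435 -0.46134043]
scene 0.064 300 [ 0.6053 -0.3406  0.07  ] [ 0.6504 -0.2766  0.0849]
scene 0.085 281 [ 0.608  -0.3387  0.0851] [ 0.6448 -0.2798  0.1   ]
scene 0.1 302 [ 0.6091 -0.3334  0.1   ] [ 0.6415 -0.2853  0.1199]
side 0.064 337 [ 0.5843 -0.3428  0.07  ] [ 0.6381 -0.2803  0.085 ]
side 0.085 335 [ 0.5887 -0.3402  0.085 ] [ 0.6411 -0.287   0.1   ]
side 0.1 380 [ 0.5929 -0.3367  0.1   ] [ 0.6347 -0.2928  0.12  ]
```

View pics/p1scene.png

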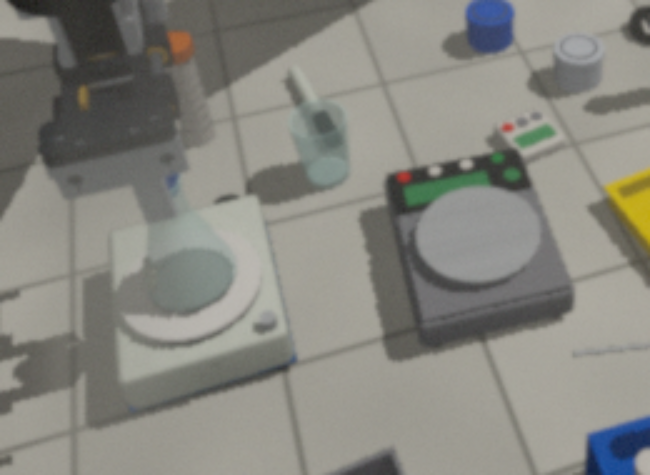

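View pics/p1side.png

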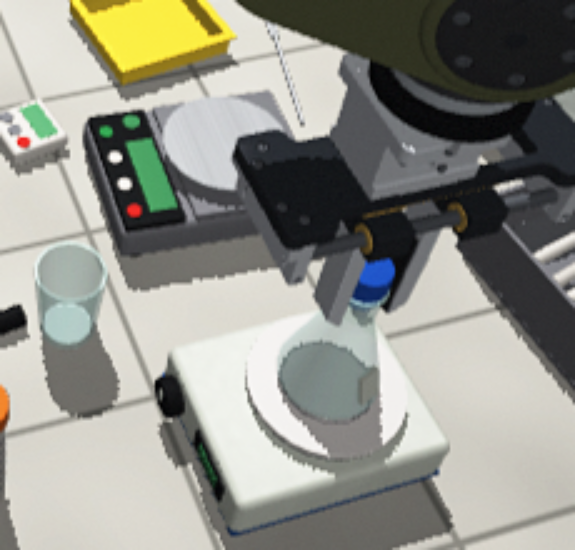

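The flask hangs centred just above the plate at (190,280). I'm lowering it gently.

servo_tool([
  [0.0005,-0.0005,-0.003,0,0,0,-1],
  [0.0005,-0.0005,-0.006,0,0,0,-1],
  [0.0005,-0.0005,-0.008,0,0,0,-1],
  [0.0005,-0.0005,-0.01,0,0,0,-1],
  [0.0005,-0.0005,-0.011,0,0,0,-1],
  [0.0005,-0.0005,-0.012,0,0,0,-1],
  [0.0005,-0.0005,-0.012,0,0,0,-1],
  [0.0005,-0.0005,-0.012,0,0,0,-1],
])

```text
time_s: 5.45
ee_pos: [0.6182, -0.3126, 0.1392]
eef_rot: [-3.141, 0.002, 1.568]
force: [-4.8, 1.4, 20.8]
grip_width: 0.0287
```

servo_tool([
  [-0.001,0.0005,0.0005,0,0,0,-1],
  [-0.001,0.0005,0.0005,0,0,0,-1],
  [-0.001,0.0005,0.0005,0,0,0,-1],
  [-0.001,0.0005,0.0005,0,0,0,-1],
  [-0.001,0.0005,0.0005,0,0,0,-1],
  [-0.001,0.0005,0.0005,0,0,0,-1],
  [-0.001,0.0005,0.0005,0,0,0,-1],
  [-0.001,0.0005,0.0005,0,0,0,-1],
])

```text
time_s: 6.12
ee_pos: [0.6171, -0.312, 0.1394]
eef_rot: [-3.141, 0.002, 1.568]
force: [0.2, 0.6, -0.1]
grip_width: 0.0283
```

Run:
```python
from m import *
c=cams.camera('side'); cv2.imwrite('pics/p2.png',cv2.resize(c['image'][200:350,290:430,::-1],None,fx=4,fy=4))
```

```text
(no output)
```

View pics/p2.png

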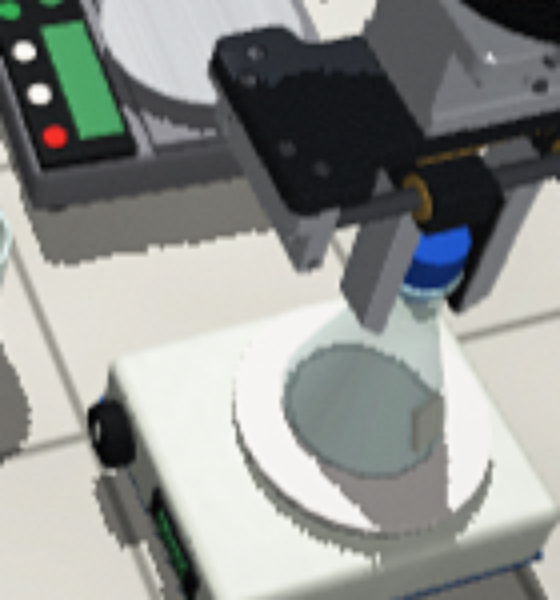

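servo_tool([
  [0,0,-0.0005,0,0,0,-1],
  [0,0,-0.0005,0,0,0,-1],
  [0,0,-0.0005,0,0,0,-0.2],
  [0,0,-0.0005,0,0,0,0],
  [0,0,-0.0005,0,0,0,0.5],
  [0,0,0,0,0,0,1],
  [0,0,0,0,0,0,1],
  [0,0,0,0,0,0,1],
])

```text
time_s: 6.83
ee_pos: [0.6172, -0.312, 0.1394]
eef_rot: [-3.141, 0.002, 1.568]
force: [-0.8, -0.0, -0.0]
grip_width: 0.0651
```

servo_tool([
  [0,0,0,0,0,0,1],
  [0,0,0,0,0,0,1],
  [0,0,0,0,0,0,1],
  [0,0,0.01,0,0,0,1],
  [0,0,0.03,0,0,0,1],
  [0,0,0.06,0,0,0,1],
  [0,0,0.09,0,0,0,1],
  [0,0,0.09,0,0,0,1],
])

```text
time_s: 7.5
ee_pos: [0.6185, -0.3127, 0.2373]
eef_rot: [3.134, 0.006, 1.568]
force: [-0.1, 0.0, 0.8]
grip_width: 0.0942
```

servo_tool([
  [-0.015,0.03,0,0,0,0,1],
  [-0.03,0.062,0,0,0,0,1],
  [-0.046,0.096,0,0,0,0,1],
  [-0.062,0.13,0,0,0,0,1],
  [-0.078,0.164,0,0,0,0,1],
  [-0.094,0.198,0,0,0,0,1],
  [-0.11,0.232,0,0,0,0,1],
  [-0.11,0.232,0,0,0,0,1],
])

```text
time_s: 8.17
ee_pos: [0.5068, -0.0765, 0.2387]
eef_rot: [3.132, 0.006, 1.571]
force: [0.2, -0.4, 1.0]
grip_width: 0.094
```

Run:
```python
from m import *
print(ctrl.get_obs()['ee_pos'])
for n in ['scene','side']:
    c=cams.camera(n); P,ok=cloud(c); save(c,'s2'+n)
    x,y=.617,-.3115
    m=ok&(np.hypot(P[...,0]-x,P[...,1]-y)<.035)&(P[...,2]>.165)&(P[...,2]<.19)
    q=P[m];print(n,len(q),q.min(0).round(4),q.max(0).round(4))
    m=ok&(np.hypot(P[...,0]-x,P[...,1]-y)<.05)&(P[...,2]>.066)&(P[...,2]<.09)
    q=P[m];print(n,len(q),q.min(0).round(4),q.max(0).round(4))
    x,y=.432,.079
    m=ok&(np.hypot(P[...,0]-x,P[...,1]-y)<.045)&(P[...,2]>.03)&(P[...,2]<.05)
    q=P[m];print('tin',n,len(q),q.min(0).round(4),q.max(0).round(4))
```

```text
[ 0.50677048 -0.0765264   0.23867578]
scene 284 [ 0.6038 -0.3229  0.1654] [ 0.6324 -0.2951  0.1839]
scene 467 [ 0.6049 -0.3412  0.0661] [ 0.6502 -0.2761  0.09  ]
tin scene 260 [0.4062 0.0529 0.03  ] [0.4594 0.1048 0.043 ]
side 386 [ 0.6024 -0.3245  0.1651] [ 0.632  -0.2961  0.1842]
side 538 [ 0.5851 -0.3425  0.066 ] [ 0.6453 -0.2808  0.09  ]
tin side 371 [0.4066 0.0523 0.0303] [0.458  0.1038 0.0433]
```

View pics/s2side.png

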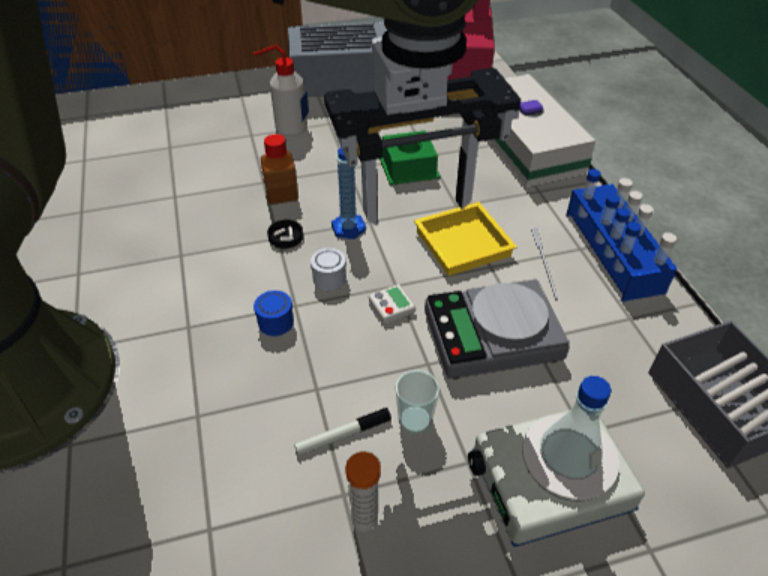

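The flask stands upright on the plate at about (0.617, -0.310), with its top at 0.182. The side view shows it at (590,440). The tin is next.

Run:
```python
from m import *
for n in ['scene','side']:
    c=cams.camera(n); P,ok=cloud(c)
    m=ok&(abs(P[...,0]-.49)<.06)&(P[...,1]<.15)&(P[...,1]>-.045)&(P[...,2]>.008)&(P[...,2]<.03)&(np.hypot(P[...,0]-.432,P[...,1]-.0785)>.035)&(P[...,0]<.55)
    q=P[m];print(n,len(q),q.min(0).round(3),q.max(0).round(3))
    m=m&(P[...,1]>.06)&(P[...,1]<.1); print(m.sum())
```

```text
scene 355 [ 0.477 -0.029  0.008] [0.536 0.028 0.019]
0
side 488 [ 0.476 -0.044  0.008] [0.545 0.027 0.026]
0
```

servo_tool([
  [-0.015,0.03,0,0,0,0,1],
  [-0.03,0.062,-0.02,0,0,0,1],
  [-0.048,0.096,-0.04,0,0,0,1],
  [-0.065,0.13,-0.06,0,0,0,1],
  [-0.0745,0.155,-0.085,0,0,0,1],
  [-0.0745,0.155,-0.12,0,0,0,1],
  [-0.0745,0.155,-0.14,0,0,0,1],
  [-0.0745,0.155,-0.14,0,0,0,1],
])

```text
time_s: 9.03
ee_pos: [0.4329, 0.0731, 0.0943]
eef_rot: [3.139, 0.007, 1.567]
force: [0.1, 0.5, 0.8]
grip_width: 0.0939
```

servo_tool([
  [-0.0006,0.0054,-0.02,0,0,0,1],
  [-0.0006,0.0054,-0.045,0,0,0,1],
  [-0.0006,0.0054,-0.065,0,0,0,1],
  [-0.0006,0.0054,-0.075,0,0,0,1],
  [-0.0006,0.0054,-0.081,0,0,0,1],
  [-0.0006,0.0054,-0.081,0,0,0,1],
  [-0.0006,0.0054,-0.081,0,0,0,-1],
  [-0.0006,0.0054,-0.081,0,0,0,-1],
])

```text
time_s: 9.7
ee_pos: [0.4332, 0.0785, 0.0145]
eef_rot: [3.137, 0.007, 1.567]
force: [0.3, 0.9, -0.3]
grip_width: 0.0841
```

servo_tool([
  [0,0,0,0,0,0,-1],
  [0,0,0,0,0,0,-1],
  [0,0,0,0,0,0,-1],
  [0,0,0,0,0,0,-1],
  [0,0,0,0,0,0,-1],
  [0,0,0,0,0,0,-1],
  [0,0,0,0,0,0,-1],
  [0,0,0,0,0,0,-1],
])

```text
time_s: 10.37
ee_pos: [0.4332, 0.0785, 0.0146]
eef_rot: [3.137, 0.007, 1.567]
force: [-1.4, -0.1, 5.5]
grip_width: 0.0519
```

servo_tool([
  [0,0,0.015,0,0,0,-1],
  [0,0,0.05,0,0,0,-1],
  [0,0,0.09,0,0,0,-1],
  [0.02,-0.017,0.11,0,0,0,-1],
  [0.05,-0.041,0.11,0,0,0,-1],
  [0.08,-0.066,0.11,0,0,0,-1],
  [0.11,-0.091,0.11,0,0,0,-1],
  [0.11,-0.091,0.11,0,0,0,-1],
])

```text
time_s: 11.03
ee_pos: [0.5464, -0.0162, 0.124]
eef_rot: [3.137, 0.008, 1.564]
force: [0.5, -0.8, -0.7]
grip_width: 0.0517
```

servo_tool([
  [0.025,-0.021,0,0,0,0,-1],
  [0.05,-0.042,0,0,0,0,-1],
  [0.075,-0.062,0,0,0,0,-1],
  [0.094,-0.0773,0,0,0,0,-1],
  [0.094,-0.0773,-0.01,0,0,0,-1],
  [0.094,-0.0773,-0.03,0,0,0,-1],
  [0.094,-0.0773,-0.045,0,0,0,-1],
  [0.094,-0.0773,-0.045,0,0,0,-1],
])

```text
time_s: 11.7
ee_pos: [0.6383, -0.0927, 0.075]
eef_rot: [-3.141, 0.007, 1.564]
force: [-0.6, 0.0, -0.6]
grip_width: 0.0517
```

Run:
```python
from m import *
s=ctrl.get_obs(); print(s['ee_pos'],s['eef_rot'],s['force'])
x,y=s['ee_pos'][:2]
for n in ['scene','side']:
    c=cams.camera(n); P,ok=cloud(c); save(c,'s3'+n)
    m=ok&(np.hypot(P[...,0]-x,P[...,1]-y)<.03)&(P[...,2]>.055)&(P[...,2]<.12)
    q=P[m];print(n,len(q),q.min(0).round(4),q.max(0).round(4))
```

```text
[ 0.63827678 -0.0927377   0.0749684 ] [-3.14058087  0.00665829  1.56449169] [-0.62705955  0.04476996 -0.62311517]
scene 334 [ 0.6152 -0.1221  0.055 ] [ 0.6675 -0.0642  0.1023]
side 790 [ 0.6094 -0.1211  0.055 ] [ 0.6672 -0.0658  0.12  ]
```

View pics/s3side.png

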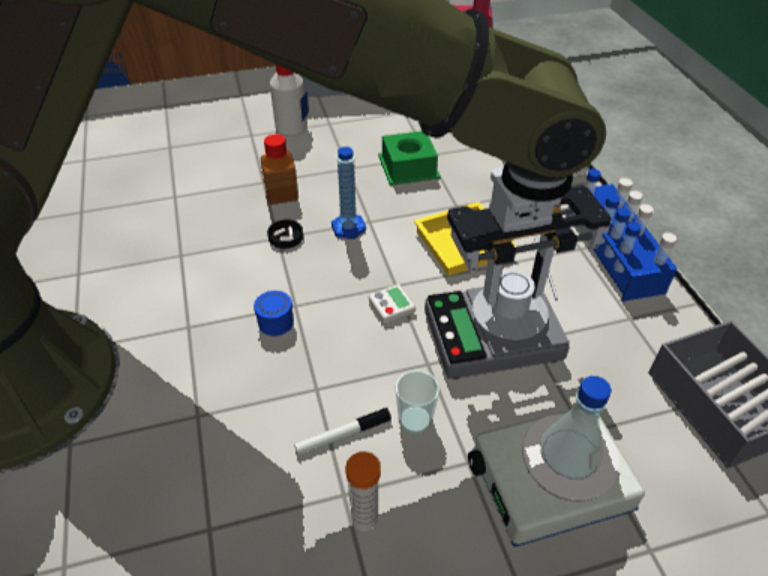

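The tin is held above the pan at (515,295) in the side view. I'm lowering it now.

servo_tool([
  [0.002,-0.0006,-0.001,0,0,0,-1],
  [0.002,-0.0006,-0.002,0,0,0,-1],
  [0.002,-0.0006,-0.003,0,0,0,-1],
  [0.002,-0.0006,-0.004,0,0,0,-1],
  [0.002,-0.0006,-0.0045,0,0,0,-1],
  [0.002,-0.0006,-0.005,0,0,0,-1],
  [0.002,-0.0006,-0.005,0,0,0,-1],
  [0.002,-0.0006,-0.005,0,0,0,-1],
])

```text
time_s: 12.47
ee_pos: [0.6419, -0.0937, 0.0738]
eef_rot: [3.138, 0.008, 1.565]
force: [-0.5, 0.2, -1.0]
grip_width: 0.0521
```

servo_tool([
  [-0.001,0,-0.001,0,0,0,-1],
  [-0.001,0,-0.002,0,0,0,-1],
  [-0.001,0,-0.003,0,0,0,-1],
  [-0.001,0,-0.004,0,0,0,-1],
  [-0.001,0,-0.004,0,0,0,-1],
  [-0.001,0,-0.004,0,0,0,-1],
  [-0.001,0,-0.004,0,0,0,-1],
  [-0.001,0,-0.004,0,0,0,-1],
])

```text
time_s: 13.13
ee_pos: [0.641, -0.0936, 0.0698]
eef_rot: [3.138, 0.008, 1.565]
force: [-0.4, 0.1, -0.5]
grip_width: 0.0518
```

servo_tool([
  [0,0,-0.0005,0,0,0,-1],
  [0,0,-0.001,0,0,0,-1],
  [0,0,-0.001,0,0,0,-1],
  [0,0,-0.001,0,0,0,-1],
  [0,0,-0.001,0,0,0,-1],
  [0,0,-0.001,0,0,0,-1],
  [0,0,-0.001,0,0,0,-1],
  [0,0,-0.001,0,0,0,-1],
])

```text
time_s: 13.8
ee_pos: [0.641, -0.0937, 0.0697]
eef_rot: [3.137, 0.008, 1.565]
force: [-4.8, 0.0, 7.5]
grip_width: 0.052
```

servo_tool([
  [0,0,0,0,0,0,0.2],
  [0,0,0,0,0,0,0.4],
  [0,0,0,0,0,0,0.7],
  [0,0,0,0,0,0,1],
  [0,0,0,0,0,0,1],
  [0,0,0,0,0,0,1],
  [0,0,0,0,0,0,1],
  [0,0,0.01,0,0,0,1],
])

```text
time_s: 14.47
ee_pos: [0.6401, -0.0935, 0.078]
eef_rot: [3.14, 0.007, 1.565]
force: [0.1, -0.2, 0.0]
grip_width: 0.0938
```

servo_tool([
  [0,0,0.02,0,0,0,1],
  [0,0,0.06,0,0,0,1],
  [0,0,0.1,0,0,0,1],
  [0,0,0.14,0,0,0,1],
  [0,0.02,0.16,0,0,0,1],
  [0,0.055,0.16,0,0,0,1],
  [0,0.09,0.16,0,0,0,1],
  [0,0.09,0.16,0,0,0,1],
])

```text
time_s: 15.13
ee_pos: [0.6399, 0.0016, 0.2394]
eef_rot: [3.139, 0.006, 1.569]
force: [-0.3, 0.2, -0.5]
grip_width: 0.094
```

servo_tool([
  [-0.015,0.033,0,0,0,0,1],
  [-0.035,0.066,0,0,0,0,1],
  [-0.055,0.099,0,0,0,0,1],
  [-0.075,0.132,0,0,0,0,1],
  [-0.095,0.165,0,0,0,0,1],
  [-0.115,0.198,0,0,0,0,1],
  [-0.135,0.231,0,0,0,0,1],
  [-0.135,0.231,0,0,0,0,1],
])

```text
time_s: 15.8
ee_pos: [0.5021, 0.2369, 0.2405]
eef_rot: [3.139, 0.005, 1.573]
force: [0.2, 0.7, 0.2]
grip_width: 0.0942
```

Run:
```python
from m import *
s=ctrl.get_obs(); print(s['ee_pos'],s['eef_rot'])
for n in ['scene','side']:
    c=cams.camera(n); P,ok=cloud(c); save(c,'s4'+n)
    for k,(x,y,z0,z1,r) in dict(tin=(.6405,-.0935,.085,.1,.035),flask=(.617,-.311,.165,.19,.03),reag=(.398,.2958,.086,.12,.035)).items():
        m=ok&(np.hypot(P[...,0]-x,P[...,1]-y)<r)&(P[...,2]>z0)&(P[...,2]<z1)
        q=P[m];print(k,n,len(q),((q.min(0)+q.max(0))/2).round(4),q.max(0).round(4)-q.min(0))
```

```text
[0.50210178 0.236889   0.2404785 ] [3.13868499 0.00490446 1.57325087]
tin scene 490 [ 0.6411 -0.0926  0.0915] [0.05205548 0.0509586  0.01294568]
flask scene 286 [ 0.6181 -0.3092  0.1742] [0.02991867 0.02813791 0.01827106]
reag scene 173 [0.3995 0.2963 0.0988] [0.03521759 0.03038102 0.02547838]
tin side 491 [ 0.6414 -0.0933  0.0915] [0.05186585 0.05352232 0.01295265]
flask side 388 [ 0.617  -0.3105  0.1745] [0.02877384 0.0294185  0.01899984]
reag side 204 [0.398  0.2956 0.099 ] [0.03398463 0.03629049 0.02594346]
```

View pics/s4scene.png

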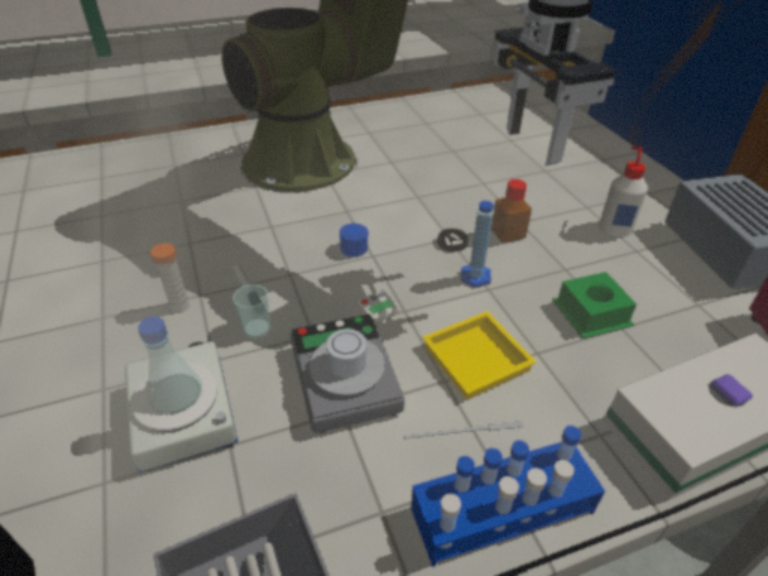

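The tin is centred on the pan at (345,350) and the flask stands on the plate at (175,380). Before the reagent I'm checking clearance to the wash bottle and moving over the cap.

Run:
```python
from m import *
c=cams.camera('scene'); print(world(c,417,155,z=0), world(c,425,100,z=.2))
P,ok=cloud(c)
m=ok&(abs(P[...,0]-.4)<.13)&(abs(P[...,1]-.296)<.08)&(P[...,2]>.06)&(P[...,2]<.23); q=P[m]
m2=np.hypot(q[:,0]-.3987,q[:,1]-.2958)>.04; q=q[m2]; print(len(q)); 
if len(q): print(q.min(0),q.max(0))
```

```text
[0.47001298 0.50880324 0.        ] [0.50174482 0.43792642 0.2       ]
0
```

servo_tool([
  [-0.034,0.02,0,0,0,0,1],
  [-0.068,0.04,0,0,0,0,1],
  [-0.1034,0.059,0,0,0,0,1],
  [-0.1034,0.059,-0.03,0,0,0,1],
  [-0.1034,0.059,-0.07,0,0,0,1],
  [-0.1034,0.059,-0.11,0,0,0,1],
  [-0.1034,0.059,-0.12,0,0,0,1],
  [-0.1034,0.059,-0.12,0,0,0,1],
])

```text
time_s: 16.62
ee_pos: [0.4015, 0.2899, 0.1181]
eef_rot: [-3.141, 0.009, 1.568]
force: [1.2, 0.6, -0.0]
grip_width: 0.0941
```

servo_tool([
  [-0.0028,0.0059,-0.01,0,0,0,1],
  [-0.0028,0.0059,-0.025,0,0,0,1],
  [-0.0028,0.0059,-0.038,0,0,0,1],
  [-0.0028,0.0059,-0.038,0,0,0,1],
  [-0.0028,0.0059,-0.038,0,0,0,-1],
  [-0.0028,0.0059,-0.038,0,0,0,-1],
  [-0.0028,0.0059,-0.038,0,0,0,-1],
  [-0.0028,0.0059,-0.038,0,0,0,-1],
], newtons=25)

```text
time_s: 17.28
ee_pos: [0.3991, 0.2961, 0.0811]
eef_rot: [3.141, 0.008, 1.568]
force: [0.5, -0.5, -0.2]
grip_width: 0.0706
```

servo_tool([
  [0,0,0,0,0,0,-1],
  [0,0,0,0,0,0,-1],
  [0,0,0,0,0,0,-1],
  [0,0,0,0,0,0,-1],
  [0,0,0,0,0,0,-1],
  [0,0,0,0,0,0,-1],
  [0,0,0,0,0,0,-1],
  [0,0,0,0,0,0,-1],
])

```text
time_s: 17.95
ee_pos: [0.399, 0.2961, 0.0811]
eef_rot: [3.141, 0.008, 1.568]
force: [-0.6, -0.7, -1.6]
grip_width: 0.0335
```

servo_tool([
  [0,0,0.01,0,0,0,-1],
  [0,0,0.035,0,0,0,-1],
  [0,0,0.065,0,0,0,-1],
  [0,0,0.1,0,0,0,-1],
  [0,0,0.135,0,0,0,-1],
  [0,0,0.165,0,0,0,-1],
  [0,0,0.175,0,0,0,-1],
  [0,0,0.175,0,0,0,-1],
])

```text
time_s: 18.62
ee_pos: [0.3996, 0.2964, 0.2584]
eef_rot: [3.138, 0.006, 1.568]
force: [-0.3, 0.4, -2.7]
grip_width: 0.0337
```

servo_tool([
  [0.03,-0.015,0,0,0,0,-1],
  [0.06,-0.03,0,0,0,0,-1],
  [0.09,-0.05,0,0,0,0,-1],
  [0.12,-0.075,0,0,0,0,-1],
  [0.15,-0.1,0,0,0,0,-1],
  [0.18,-0.125,0,0,0,0,-1],
  [0.21,-0.15,0,0,0,0,-1],
  [0.21,-0.15,0,0,0,0,-1],
])

```text
time_s: 19.28
ee_pos: [0.6124, 0.1416, 0.2543]
eef_rot: [-3.141, 0.008, 1.563]
force: [-0.3, -0.1, -3.1]
grip_width: 0.0333
```

servo_tool([
  [0.02,-0.021,0,0,0,0,-1],
  [0.0388,-0.0416,0,0,0,0,-1],
  [0.0388,-0.0416,-0.02,0,0,0,-1],
  [0.0388,-0.0416,-0.05,0,0,0,-1],
  [0.0388,-0.0416,-0.08,0,0,0,-1],
  [0.0388,-0.0416,-0.11,0,0,0,-1],
  [0.0388,-0.0416,-0.13,0,0,0,-1],
  [0.0388,-0.0416,-0.13,0,0,0,-1],
])

```text
time_s: 19.95
ee_pos: [0.6481, 0.0996, 0.1168]
eef_rot: [-3.13, 0.009, 1.563]
force: [-0.8, 0.7, -2.7]
grip_width: 0.0333
```

servo_tool([
  [0,0,0,0,0,0,-1],
  [0,0,0,0,0,0,-1],
  [0,0,0,0,0,0,-1],
  [0,0,0,0,0,0,-1],
  [0,0,0,0,0,0,-1],
  [0,0,0,0,0,0,-1],
  [0,0,0,0,0,0,-1],
  [0,0,0,0,0,0,-1],
])

```text
time_s: 20.62
ee_pos: [0.6482, 0.0996, 0.117]
eef_rot: [-3.131, 0.009, 1.563]
force: [0.2, 0.1, -2.1]
grip_width: 0.0333
```

Run:
```python
from m import *
s=ctrl.get_obs(); print(s['ee_pos'],s['eef_rot'],s['force'])
x,y=s['ee_pos'][:2]
for n in ['scene','side']:
    c=cams.camera(n); P,ok=cloud(c); save(c,'s5'+n)
    m=ok&(np.hypot(P[...,0]-x,P[...,1]-y)<.042)&(P[...,2]>.028)&(P[...,2]<.08)
    q=P[m];print(n,len(q),((q.min(0)+q.max(0))/2).round(4),q.max(0).round(4)-q.min(0),cv2.minAreaRect((q[:,:2]*1000).astype(np.float32)))
```

```text
[0.64816844 0.09962388 0.11701996] [-3.13059988  0.00888875  1.5630916 ] [ 0.15113712  0.13150651 -2.10976475]
scene 420 [0.6496 0.1002 0.0585] [0.05143615 0.05128506 0.04292883] ((659.7838134765625, 89.60589599609375), (67.83795928955078, 34.19447326660156), 45.72775650024414)
side 396 [0.6466 0.0968 0.0584] [0.05228653 0.05062983 0.04281918] ((636.759033203125, 86.9220199584961), (34.67665481567383, 66.95344543457031), 48.65970230102539)
```

View pics/s5side.png

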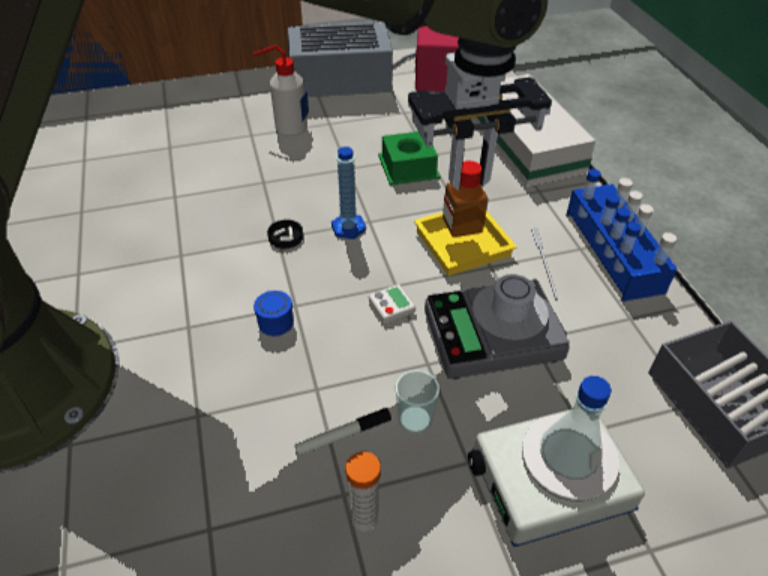

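servo_tool([
  [0.003,0.0005,-0.005,0.009,-0.011,0,-1],
  [0.003,0.0005,-0.013,0.009,-0.011,0,-1],
  [0.003,0.0005,-0.02,0.009,-0.011,0,-1],
  [0.003,0.0005,-0.025,0.009,-0.011,0,-1],
  [0.003,0.0005,-0.028,0.009,-0.011,0,-1],
  [0.003,0.0005,-0.028,0.009,-0.011,0,-1],
  [0.003,0.0005,-0.028,0.009,-0.011,0,-1],
  [0.003,0.0005,-0.028,0.009,-0.011,0,-1],
])

```text
time_s: 21.38
ee_pos: [0.6513, 0.1002, 0.0892]
eef_rot: [3.141, -0.0, 1.563]
force: [0.1, -0.3, -2.6]
grip_width: 0.0333
```

servo_tool([
  [0,0,-0.001,0,0,0,-1],
  [0,0,-0.002,0,0,0,-1],
  [0,0,-0.0025,0,0,0,-1],
  [0,0,-0.003,0,0,0,-1],
  [0,0,-0.003,0,0,0,-1],
  [0,0,-0.003,0,0,0,-1],
  [0,0,-0.003,0,0,0,-1],
  [0,0,-0.003,0,0,0,-1],
])

```text
time_s: 22.05
ee_pos: [0.6513, 0.1002, 0.0862]
eef_rot: [3.141, -0.0, 1.563]
force: [0.1, 0.4, -2.8]
grip_width: 0.0333
```

servo_tool([
  [0,0,-0.0005,0,0,0,-1],
  [0,0,-0.001,0,0,0,-1],
  [0,0,-0.0012,0,0,0,-1],
  [0,0,-0.0014,0,0,0,-1],
  [0,0,-0.0016,0,0,0,-1],
  [0,0,-0.0016,0,0,0,-1],
  [0,0,-0.0016,0,0,0,-1],
  [0,0,-0.0016,0,0,0,-1],
])

```text
time_s: 22.72
ee_pos: [0.6514, 0.1003, 0.085]
eef_rot: [3.141, -0.0, 1.563]
force: [-2.6, 1.5, 5.6]
grip_width: 0.0335
```

servo_tool([
  [0,0,0,0,0,0,-0.2],
  [0,0,0,0,0,0,0],
  [0,0,0,0,0,0,0.4],
  [0,0,0,0,0,0,0.8],
  [0,0,0,0,0,0,1],
  [0,0,0,0,0,0,1],
  [0,0,0,0,0,0,1],
  [0,0,0,0,0,0,1],
])

```text
time_s: 23.38
ee_pos: [0.6514, 0.1003, 0.085]
eef_rot: [3.141, -0.0, 1.563]
force: [-0.2, 0.0, 0.8]
grip_width: 0.0808
```

servo_tool([
  [0,0,0.02,0,0,0,1],
  [0,0,0.05,0,0,0,1],
  [0,0,0.09,0,0,0,1],
  [0,0,0.13,0,0,0,1],
  [-0.01,-0.02,0.16,0,0,0,1],
  [-0.03,-0.05,0.16,0,0,0,1],
  [-0.05,-0.08,0.16,0,0,0,1],
  [-0.05,-0.08,0.16,0,0,0,1],
])

```text
time_s: 24.05
ee_pos: [0.5994, 0.0164, 0.2459]
eef_rot: [3.14, 0.0, 1.56]
force: [0.8, -0.4, -0.3]
grip_width: 0.0938
```

servo_tool([
  [-0.02,-0.03,0,0,0,0,1],
  [-0.04,-0.06,0,0,0,0,1],
  [-0.06,-0.095,0,0,0,0,1],
  [-0.08,-0.13,0,0,0,0,1],
  [-0.1,-0.165,0,0,0,0,1],
  [-0.12,-0.2,0,0,0,0,1],
  [-0.14,-0.225,0,0,0,0,1],
  [-0.14,-0.225,0,0,0,0,1],
])

```text
time_s: 24.72
ee_pos: [0.4569, -0.212, 0.2462]
eef_rot: [3.14, 0.001, 1.556]
force: [0.1, 0.6, 0.4]
grip_width: 0.0942
```

Run:
```python
from m import *
s=ctrl.get_obs(); print(s['ee_pos'],s['eef_rot'])
for n in ['scene','side']:
    c=cams.camera(n); P,ok=cloud(c); save(c,'s6'+n)
    for k,(x,y,z0,z1,r) in dict(reag=(.651,.1,.09,.12,.035),tube=(.389,-.2955,.102,.125,.035)).items():
        m=ok&(np.hypot(P[...,0]-x,P[...,1]-y)<r)&(P[...,2]>z0)&(P[...,2]<z1)
        q=P[m];print(k,n,len(q),((q.min(0)+q.max(0))/2).round(4),q.max(0).round(4)-q.min(0))
    q=P[ok&(np.hypot(P[...,0]-.629,P[...,1]-.316)<.035)&(P[...,2]>.0425)][:,:2]
    m=ok&(np.hypot(P[...,0]-.629,P[...,1]-.316)<.09)&(P[...,2]>.04)&(P[...,2]<.05)
    print('stand',cv2.minAreaRect((P[m][:,:2]*1000).astype(np.float32)))
    g=[(-np.sum(np.hypot(*(q-(x,y)).T)<.0215),x,y) for x in np.arange(.618,.640,.001) for y in np.arange(.306,.328,.001)]
    b=max(a[0] for a in g); t=np.array([a[1:] for a in g if a[0]>=b-1]); print('hole',t.mean(0).round(4),b,len(q))
```

```text
[ 0.45690883 -0.21201764  0.2461515 ] [3.14044116e+00 1.25399883e-03 1.55623140e+00]
reag scene 289 [0.6526 0.1017 0.1032] [0.03486898 0.03338455 0.02587143]
tube scene 191 [ 0.389  -0.2948  0.1104] [0.03691149 0.03384396 0.01665275]
stand ((628.6026000976562, 317.3404846191406), (85.042236328125, 82.85646057128906), 86.74493408203125)
hole [0.6297 0.3163] -10 309
reag side 2 [0.6378 0.0908 0.0917] [0.00261681 0.00062186 0.00098633]
tube side 481 [ 0.3887 -0.296   0.1104] [0.03409481 0.03496244 0.01580105]
stand ((0.0, 0.0), (0.0, 0.0), 0.0)
hole [0.629 0.317] 0 0
```

View pics/s6side.png

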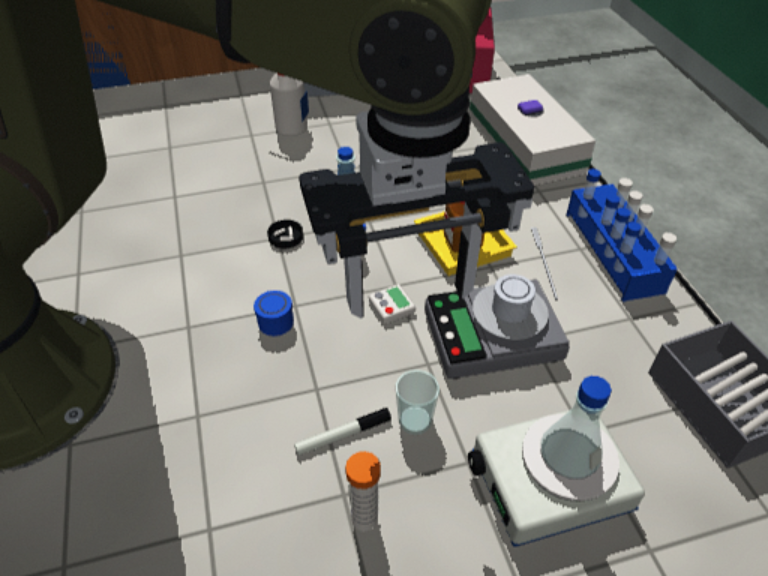

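The reagent stands in the tray and the tube is unobstructed at side pixel (363,490). Moving to the tube.

servo_tool([
  [-0.025,-0.03,0,0,0,0,1],
  [-0.05,-0.06,0,0,0,0,1],
  [-0.068,-0.0835,0,0,0,0,1],
  [-0.068,-0.0835,-0.02,0,0,0,1],
  [-0.068,-0.0835,-0.05,0,0,0,1],
  [-0.068,-0.0835,-0.085,0,0,0,1],
  [-0.068,-0.0835,-0.11,0,0,0,1],
  [-0.068,-0.0835,-0.11,0,0,0,1],
], newtons=20)

```text
time_s: 25.48
ee_pos: [0.3903, -0.2904, 0.1318]
eef_rot: [-3.138, -0.004, 1.559]
force: [-0.4, 0.5, -0.6]
grip_width: 0.0941
```

Run:
```python
from m import *
s=ctrl.get_obs(); print(s['ee_pos'],s['eef_rot'],s['force'])
```

```text
[ 0.39027566 -0.29036296  0.13176873] [-3.13786531 -0.00436167  1.55948767] [-0.35333827  0.53445152 -0.64407525]
```

servo_tool([
  [-0.001,-0.005,-0.01,0,0,0,1],
  [-0.001,-0.005,-0.03,0,0,0,1],
  [-0.001,-0.005,-0.05,0,0,0,1],
  [-0.001,-0.005,-0.068,0,0,0,1],
  [-0.001,-0.005,-0.073,0,0,0,1],
  [-0.001,-0.005,-0.073,0,0,0,1],
  [-0.001,-0.005,-0.073,0,0,0,1],
  [-0.001,-0.005,-0.073,0,0,0,0],
])

```text
time_s: 26.15
ee_pos: [0.3901, -0.2959, 0.0602]
eef_rot: [-3.14, -0.003, 1.56]
force: [0.4, -0.1, 1.0]
grip_width: 0.0902
```

servo_tool([
  [0,0,0,0,0,0,-1],
  [0,0,0,0,0,0,-1],
  [0,0,0,0,0,0,-1],
  [0,0,0,0,0,0,-1],
  [0,0,0,0,0,0,-1],
  [0,0,0,0,0,0,-1],
  [0,0,0,0,0,0,-1],
  [0,0,0,0,0,0,-1],
])

```text
time_s: 26.82
ee_pos: [0.3901, -0.2959, 0.0602]
eef_rot: [-3.14, -0.003, 1.56]
force: [0.2, -0.4, -0.3]
grip_width: 0.0374
```

servo_tool([
  [0,0,0,0,0,0,-1],
  [0,0,0,0,0,0,-1],
  [0,0,0,0,0,0,-1],
  [0,0,0,0,0,0,-1],
  [0,0,0,0,0,0,-1],
  [0,0,0,0,0,0,-1],
  [0,0,0,0,0,0,-1],
  [0,0,0,0,0,0,-1],
])

```text
time_s: 27.48
ee_pos: [0.39, -0.2959, 0.0602]
eef_rot: [-3.14, -0.003, 1.56]
force: [-0.1, -1.5, 0.3]
grip_width: 0.0342
```

servo_tool([
  [0,0,0,0,0,0,-0.1],
  [0,0,0,0,0,0,0.2],
  [0,0,0,0,0,0,0.2],
  [0,0,0,0,0,0,0.2],
  [0,0,0.01,0,0,0,0.2],
  [0,0,0.02,0,0,0,0.2],
  [0,0,0.029,0,0,0,0.2],
  [0,0,0.029,0,0,0,0.2],
])

```text
time_s: 28.15
ee_pos: [0.3909, -0.2966, 0.0916]
eef_rot: [3.141, -0.001, 1.56]
force: [0.5, -0.5, -0.2]
grip_width: 0.0563
```

servo_tool([
  [0,0,0,0,0,0,0.2],
  [0,0,0,0,0,0,-1],
  [0,0,0,0,0,0,-1],
  [0,0,0,0,0,0,-1],
  [0,0,0,0,0,0,-1],
  [0,0,0,0,0,0,-1],
  [0,0,0,0,0,0,-1],
  [0,0,0,0,0,0,-1],
], newtons=25)

```text
time_s: 28.82
ee_pos: [0.3908, -0.2965, 0.0915]
eef_rot: [3.141, -0.001, 1.56]
force: [0.4, -0.4, 0.1]
grip_width: 0.0341
```

servo_tool([
  [0,0,0,0,0,0,-1],
  [0,0,0,0,0,0,-1],
  [0,0,0.01,0,0,0,-1],
  [0,0,0.03,0,0,0,-1],
  [0,0,0.06,0,0,0,-1],
  [0,0,0.095,0,0,0,-1],
  [0,0,0.12,0,0,0,-1],
  [0,0,0.12,0,0,0,-1],
])

```text
time_s: 29.48
ee_pos: [0.3921, -0.2976, 0.2174]
eef_rot: [3.135, 0.005, 1.56]
force: [0.2, -0.5, -0.2]
grip_width: 0.0345
```

Run:
```python
from m import *
c=cams.camera('side'); cv2.imwrite('pics/g4.png',cv2.resize(c['image'][150:384,130:400,::-1],None,fx=2.4,fy=2.4))
s=ctrl.get_obs(); print(s['ee_pos'],s['eef_rot'],s['force'])
```

```text
[ 0.39151544 -0.29713828  0.21454037] [3.13728153e+00 2.56359154e-03 1.55979196e+00] [-0.35687379 -0.21474985 -0.7964497 ]
```

View pics/g4.png

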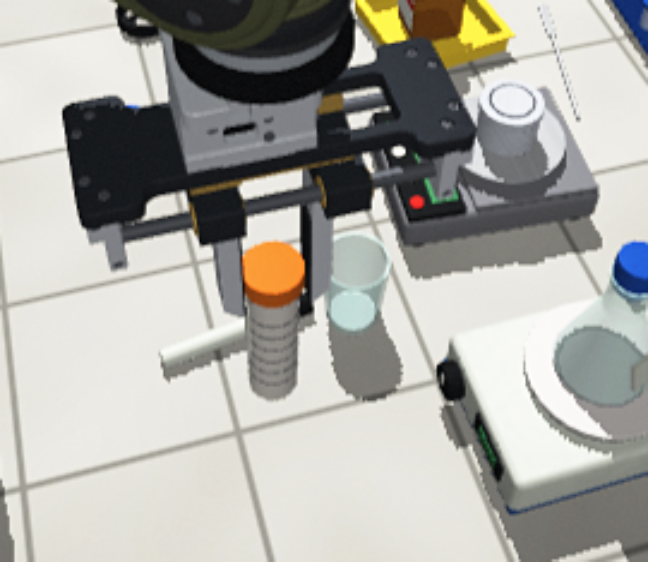

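The tube is held upright by its cap at (275,320) in the crop. Carrying it over to the stand.

servo_tool([
  [0,0.01,0.02,0,0,0,-1],
  [0.008,0.035,0.035,0,0,0,-1],
  [0.02,0.067,0.035,0,0,0,-1],
  [0.032,0.1,0.035,0,0,0,-1],
  [0.044,0.132,0.035,0,0,0,-1],
  [0.057,0.164,0.035,0,0,0,-1],
  [0.07,0.196,0.035,0,0,0,-1],
  [0.082,0.228,0.035,0,0,0,-1],
])

```text
time_s: 30.2
ee_pos: [0.4735, -0.0674, 0.2488]
eef_rot: [3.138, 0.002, 1.56]
force: [0.0, -0.9, -0.9]
grip_width: 0.0347
```

servo_tool([
  [0.012,0.032,0,0,0,0,-1],
  [0.025,0.064,0,0,0,0,-1],
  [0.037,0.096,0,0,0,0,-1],
  [0.05,0.128,0,0,0,0,-1],
  [0.062,0.16,0,0,0,0,-1],
  [0.075,0.192,0,0,0,0,-1],
  [0.087,0.224,0,0,0,0,-1],
  [0.1,0.256,0,0,0,0,-1],
])

```text
time_s: 30.87
ee_pos: [0.5734, 0.1903, 0.2479]
eef_rot: [3.14, 0.003, 1.56]
force: [-0.6, -0.7, 0.1]
grip_width: 0.0342
```

Run:
```python
from m import *
s=ctrl.get_obs(); print(s['ee_pos'],s['eef_rot'],s['force'])
```

```text
[0.57340204 0.19033132 0.24785137] [3.14005490e+00 2.78293286e-03 1.55990490e+00] [-0.59291396 -0.66576962  0.12191946]
```

servo_tool([
  [0.014,0.032,0,0,0,0,-1],
  [0.028,0.064,0,0,0,0,-1],
  [0.042,0.096,0,0,0,0,-1],
  [0.0556,0.1262,0,0,0,0,-1],
  [0.0556,0.1262,-0.02,0,0,0,-1],
  [0.0556,0.1262,-0.05,0,0,0,-1],
  [0.0556,0.1262,-0.08,0,0,0,-1],
  [0.0556,0.1262,-0.08,0,0,0,-1],
])

```text
time_s: 31.53
ee_pos: [0.6265, 0.3156, 0.1598]
eef_rot: [-3.133, 0.008, 1.56]
force: [-0.5, -0.4, -2.0]
grip_width: 0.0345
```

servo_tool([
  [0,0,0,0,0,0,-1],
  [0,0,0,0,0,0,-1],
  [0,0,0,0,0,0,-1],
  [0,0,0,0,0,0,-1],
  [0,0,0,0,0,0,-1],
  [0,0,0,0,0,0,-1],
  [0,0,0,0,0,0,-1],
  [0,0,0,0,0,0,-1],
])

```text
time_s: 32.2
ee_pos: [0.6266, 0.3156, 0.1601]
eef_rot: [-3.133, 0.007, 1.56]
force: [0.9, -0.7, 0.2]
grip_width: 0.0342
```

Run:
```python
from m import *
s=ctrl.get_obs(); print(s['ee_pos'],s['eef_rot'],s['force'])
x,y=s['ee_pos'][:2]
for n in ['scene','side']:
    c=cams.camera(n); P,ok=cloud(c)
    cv2.imwrite('pics/h4%s.png'%n,cv2.resize(c['image'][110:250,300:460,::-1] if n=='scene' else c['image'][30:170,190:350,::-1],None,fx=4,fy=4))
    for z0,z1 in ((.06,.1),(.1,.14),(.14,.17)):
        m=ok&(np.hypot(P[...,0]-x,P[...,1]-y)<.03)&(P[...,2]>z0)&(P[...,2]<z1)
        q=P[m]
        if len(q): print(n,z0,len(q),((q.min(0)+q.max(0))/2).round(4),(q.max(0)-q.min(0)).round(4))
```

```text
[0.62657452 0.31560113 0.16013463] [-3.1329685   0.00743992  1.56018232] [ 0.87754006 -0.66177202  0.22201932]
scene 0.06 149 [0.6251 0.3142 0.0842] [0.0285 0.0279 0.0314]
scene 0.1 215 [0.6249 0.3128 0.1199] [0.0324 0.0245 0.0397]
scene 0.14 178 [0.6279 0.3151 0.1551] [0.0557 0.0275 0.0295]
side 0.06 129 [0.6232 0.309  0.0838] [0.0277 0.0209 0.0316]
side 0.1 179 [0.6244 0.3112 0.1203] [0.0292 0.0259 0.0393]
side 0.14 158 [0.6258 0.3112 0.1552] [0.0557 0.0265 0.0293]
```

View pics/h4scene.png

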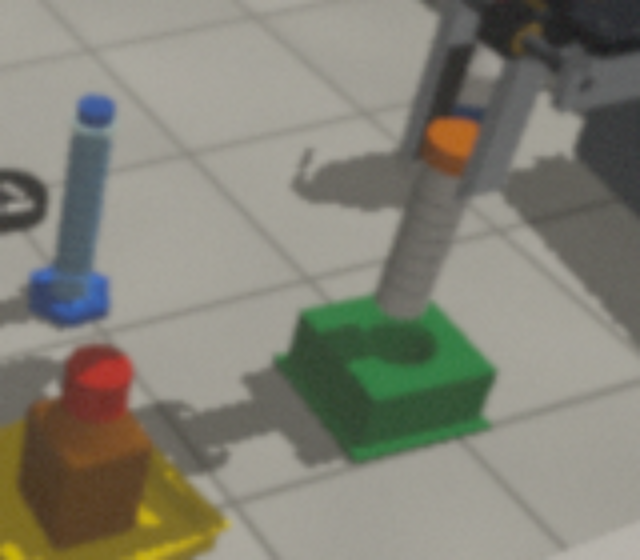

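View pics/h4side.png

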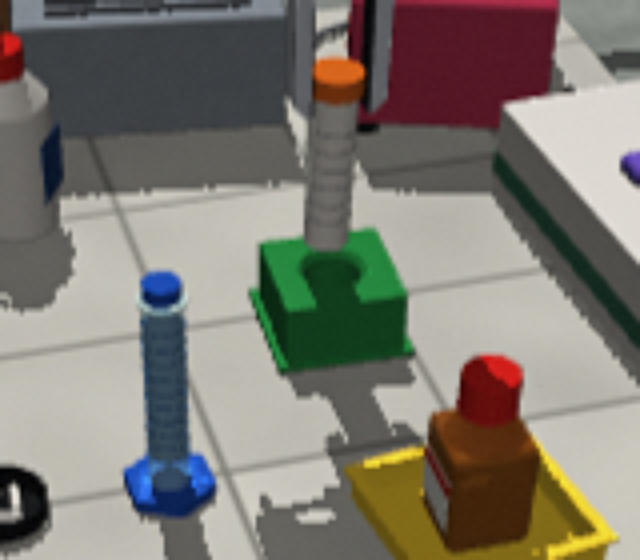

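servo_tool([
  [0.0025,0.001,0,0.0074,-0.0086,0,-1],
  [0.0025,0.001,0,0.0074,-0.0086,0,-1],
  [0.0025,0.001,-0.002,0.0074,-0.0086,0,-1],
  [0.0025,0.001,-0.002,0.0074,-0.0086,0,-1],
  [0.0025,0.001,-0.002,0.0074,-0.0086,0,-1],
  [0.0025,0.001,-0.002,0.0074,-0.0086,0,-1],
  [0.0025,0.001,-0.002,0.0074,-0.0086,0,-1],
  [0.0025,0.001,-0.002,0.0074,-0.0086,0,-1],
])

```text
time_s: 32.97
ee_pos: [0.629, 0.3166, 0.1579]
eef_rot: [-3.141, 0.0, 1.56]
force: [1.4, 0.3, -0.5]
grip_width: 0.0342
```

Run:
```python
from m import *
s=ctrl.get_obs(); print(s['ee_pos'],s['eef_rot'],s['force'])
x,y=s['ee_pos'][:2]; A=[]
for n in ['scene','side']:
    c=cams.camera(n); P,ok=cloud(c); A.append(P[ok&(np.hypot(P[...,0]-x,P[...,1]-y)<.035)])
    Q=P[ok]; q=Q[(np.hypot(Q[:,0]-.629,Q[:,1]-.316)<.04)&(Q[:,2]>.0425)&(Q[:,2]<.05)][:,:2]
    g=[(np.sum(np.hypot(*(q-(u,v)).T)<.0215),u,v) for u in np.arange(.618,.640,.001) for v in np.arange(.306,.328,.001)]
    b=min(a[0] for a in g); t=np.array([a[1:] for a in g if a[0]<=b+1]); print('hole',n,t.mean(0).round(4),b,len(q))
for nm,sets in (('scene',A[:1]),('side',A[1:]),('both',A)):
  for z0,z1,r in ((.065,.095,.0147),(.09,.12,.0147),(.12,.15,.0147)):
    q=np.vstack(sets); q=q[(q[:,2]>z0)&(q[:,2]<z1)]
    f=least_squares(lambda p: np.hypot(q[:,0]-p[0],q[:,1]-p[1])-r,[x,y],loss='soft_l1',f_scale=.001)
    print(nm,z0,len(q),f.x.round(4))
```

```text
[0.62904607 0.31658784 0.15794542] [-3.14126856e+00  7.67686915e-05  1.56014197e+00] [ 1.41635582  0.34948186 -0.50657195]
hole scene [0.6297 0.3177] 10 392
hole side [0.6292 0.315 ] 4 223
scene 0.065 133 [0.6264 0.3182]
scene 0.09 152 [0.6269 0.3183]
scene 0.12 167 [0.6274 0.3184]
side 0.065 112 [0.628  0.3173]
side 0.09 131 [0.6281 0.3173]
side 0.12 138 [0.6287 0.3175]
both 0.065 245 [0.6269 0.3179]
both 0.09 283 [0.6273 0.3179]
both 0.12 305 [0.6277 0.3182]
```

servo_tool([
  [0.0022,-0.0012,0,0,0,0,-1],
  [0.0022,-0.0012,-0.004,0,0,0,-1],
  [0.0022,-0.0012,-0.01,0,0,0,-1],
  [0.0022,-0.0012,-0.016,0,0,0,-1],
  [0.0022,-0.0012,-0.022,0,0,0,-1],
  [0.0022,-0.0012,-0.028,0,0,0,-1],
  [0.0022,-0.0012,-0.03,0,0,0,-1],
  [0.0022,-0.0012,-0.03,0,0,0,-1],
])

```text
time_s: 33.73
ee_pos: [0.6309, 0.3153, 0.127]
eef_rot: [-3.14, 0.001, 1.56]
force: [-0.4, -0.1, -0.6]
grip_width: 0.0343
```

servo_tool([
  [0,0,-0.004,0,0,0,-1],
  [0,0,-0.008,0,0,0,-1],
  [0,0,-0.012,0,0,0,-1],
  [0,0,-0.016,0,0,0,-1],
  [0,0,-0.018,0,0,0,-1],
  [0,0,-0.019,0,0,0,-1],
  [0,0,-0.019,0,0,0,-1],
  [0,0,-0.019,0,0,0,-1],
])

```text
time_s: 34.4
ee_pos: [0.631, 0.3153, 0.1081]
eef_rot: [-3.14, 0.001, 1.56]
force: [0.2, 0.2, -0.2]
grip_width: 0.0345
```

servo_tool([
  [0,0,-0.001,0,0,0,-1],
  [0,0,-0.002,0,0,0,-1],
  [0,0,-0.002,0,0,0,-1],
  [0,0,-0.002,0,0,0,-1],
  [0,0,-0.002,0,0,0,-1],
  [0,0,-0.002,0,0,0,-1],
  [0,0,-0.002,0,0,0,-1],
  [0,0,-0.002,0,0,0,-1],
])

```text
time_s: 35.07
ee_pos: [0.6311, 0.3154, 0.1064]
eef_rot: [-3.141, 0.0, 1.56]
force: [-0.4, -0.1, 2.3]
grip_width: 0.0344
```

The tube touches the hole floor at the expected height of 0.1065. Releasing.

servo_tool([
  [0,0,0,0,0,0,-0.2],
  [0,0,0,0,0,0,0],
  [0,0,0,0,0,0,0.4],
  [0,0,0,0,0,0,0.8],
  [0,0,0,0,0,0,1],
  [0,0,0,0,0,0,1],
  [0,0,0,0,0,0,1],
  [0,0,0,0,0,0,1],
])

```text
time_s: 35.73
ee_pos: [0.6311, 0.3154, 0.1063]
eef_rot: [-3.141, 0.0, 1.56]
force: [-0.0, -0.1, 0.1]
grip_width: 0.0808
```

servo_tool([
  [0,0,0.02,0,0,0,1],
  [0,0,0.05,0,0,0,1],
  [0,0,0.09,0,0,0,1],
  [0,0,0.12,0,0,0,1],
  [-0.01,-0.02,0.13,0,0,0,1],
  [-0.03,-0.05,0.13,0,0,0,1],
  [-0.05,-0.08,0.13,0,0,0,1],
  [-0.05,-0.08,0.13,0,0,0,1],
])

```text
time_s: 36.4
ee_pos: [0.5783, 0.2314, 0.236]
eef_rot: [-3.138, 0.002, 1.558]
force: [-0.0, 0.4, -1.4]
grip_width: 0.094
```

servo_tool([
  [-0.015,-0.03,0,0,0,0,1],
  [-0.03,-0.06,0,0,0,0,1],
  [-0.045,-0.09,0,0,0,0,1],
  [-0.06,-0.12,0,0,0,0,1],
  [-0.075,-0.15,0,0,0,0,1],
  [-0.09,-0.18,0,0,0,0,1],
  [-0.1,-0.2,0,0,0,0,1],
  [-0.1,-0.2,0,0,0,0,1],
])

```text
time_s: 37.07
ee_pos: [0.4773, 0.0288, 0.2366]
eef_rot: [-3.139, 0.002, 1.555]
force: [-1.0, 0.2, -0.3]
grip_width: 0.0935
```

Run:
```python
from m import *
s=ctrl.get_obs(); print(s['time_s'],s['ee_pos'],s['grip_width'])
for n in ['scene','side']:
    c=cams.camera(n); P,ok=cloud(c); save(c,'f'+n)
    for k,(x,y,z0,z1,r) in dict(flask=(.617,-.311,.165,.19,.03),tin=(.6405,-.0935,.085,.1,.035),reag=(.651,.1,.092,.12,.035),tube=(.629,.3165,.118,.135,.035),cyl=(.487,.183,.05,.16,.04),beaker=(.4805,-.1895,.02,.08,.05)).items():
        m=ok&(np.hypot(P[...,0]-x,P[...,1]-y)<r)&(P[...,2]>z0)&(P[...,2]<z1)
        q=P[m]
        if len(q):print(k,n,len(q),((q.min(0)+q.max(0))/2).round(4),(q.max(0)-q.min(0)).round(4))
```

```text
37.0667 [0.47725232 0.02880219 0.23662401] 0.09354416354183695
flask scene 285 [ 0.6189 -0.3091  0.1744] [0.0294 0.0281 0.0187]
tin scene 490 [ 0.641  -0.0929  0.0913] [0.0537 0.0512 0.0124]
reag scene 278 [0.6513 0.1017 0.1042] [0.0342 0.0327 0.0242]
tube scene 197 [0.6294 0.3152 0.1255] [0.0338 0.0351 0.0147]
cyl scene 403 [0.4878 0.1839 0.0997] [0.0276 0.0276 0.0992]
beaker scene 604 [ 0.481  -0.1888  0.0459] [0.0521 0.051  0.0517]
flask side 385 [ 0.617  -0.3101  0.1745] [0.0304 0.0291 0.0188]
tin side 494 [ 0.641  -0.0929  0.092 ] [0.0515 0.0531 0.0137]
reag side 226 [0.6511 0.1012 0.1036] [0.0328 0.0366 0.0228]
tube side 32 [0.6284 0.3154 0.1246] [0.0332 0.03   0.0131]
cyl side 449 [0.4872 0.1812 0.0998] [0.0282 0.0256 0.0994]
beaker side 857 [ 0.4807 -0.19    0.0462] [0.0506 0.0516 0.0522]
```

View pics/fscene.png

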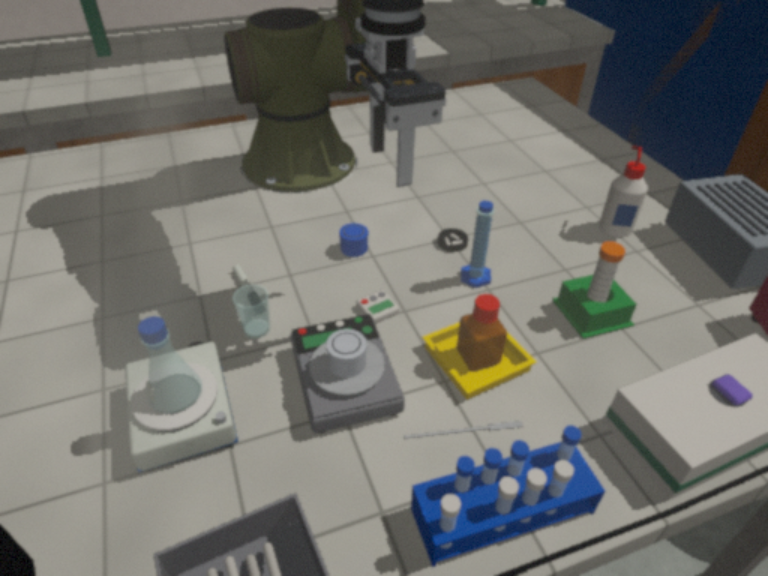

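View pics/fside.png

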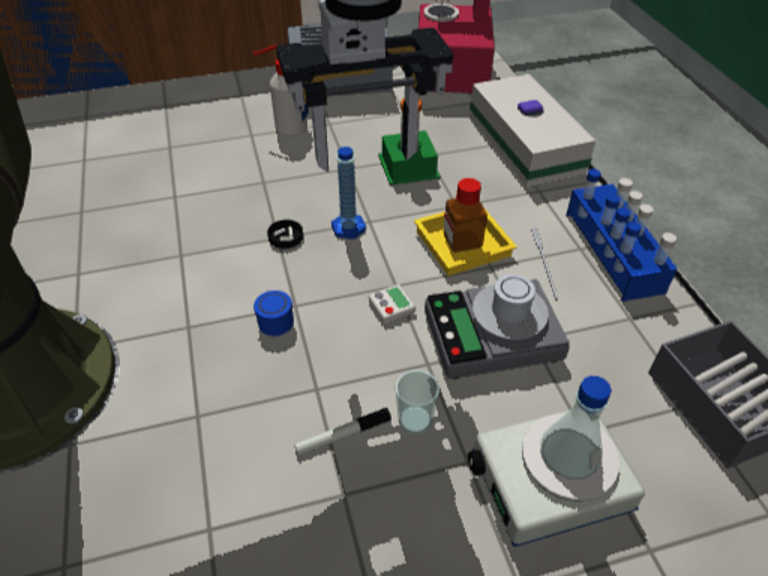

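All four items are in place: flask at (175,380), tin (345,350), reagent (482,335) and tube (605,275) in the scene view. The cylinder at (480,245) and the beaker at (253,310) have not moved.

Run:
```python
from h import *
print(np.round(ctrl.get_obs()['joint_vel'],3)); print(hand_in())
```

```text
[ 0.03   0.021 -0.016  0.004  0.     0.006]
the job is handed in; nothing more can be done
None
```

All four items are on their holders and upright, placed in the order asked. I let go of each one and handed the job in at about 37 s of the 99 s allowed.

| Item | Holder | Distance from holder centre in the last check |
|---|---|---|
| Flask | Stirrer plate | About 2 mm |
| Tin | Balance pan | Under 1 mm |
| Reagent bottle | Yellow tray | About 1–2 mm |
| Tube | Hole in green stand | About 1–2 mm, cap top at about 0.132 m, so it is down on the hole floor |

- **Bystanders:** the measuring cylinder and beaker measured the same positions as at the start, within about 1 mm.
- **Flask contact:** the flask sat about 6 mm lower in the fingers than planned because I began lifting before they had fully closed. It therefore met the plate early, at about 21 N. I eased that off to almost nothing before letting go, and it was not dropped.
- **Tube grip:** the first close on the tube caught its cap instead of the body, so I opened up and gripped it again on the cap before lifting.
- **Weaker evidence:** the gripper partly hid the tube from the side camera in the last check. Its final position rests mainly on the scene camera.

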